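# Close up the ingredient case

## Robot

A 6-joint arm with a two-finger parallel gripper is mounted at the origin on the work surface. World frame = base frame: x ahead of the robot, y to its left, z up, the work surface at z = 0. Lengths are in m, angles in degrees, forces in N, time in s.
With the tool pointing down it reaches from about 0.375 to 0.9 m from the base axis. Payload 3.1 kg.
Tool frame: the origin (TCP) lies midway between the tips of the shut fingers; the grasp point (between the pads) lies 19 mm behind it; z points along the fingers, y is the line along which they close (so a half turn about z gives the same grasp; the last joint's range is limited). The gripper opens to 87 mm and grips with 3 to 60 N. Pads are 19 mm wide; open, the fingers measure 117 mm over their backs; the gripper's body (75 mm by 190 mm) begins 51 mm behind the grasp point.
Start: joints at [60.418, 30.224, 82.088, -0, 67.689, -10.227], TCP at [0.207, 0.59, 0.223] pointing down, gripper open.
Joint ranges: [-176.69, 176.69], [-43.24, 126.21], [12.49, 139.97], [-82, 262], [0, 151.66], [-163.58, 163.58]. Speed limits (degrees/s): [159.86, 159.86, 180, 180, 180, 180].

## Interface

Orientations are given as a 3x3 rotation matrix whose columns are the frame's x, y, z axes.
In Python, from rig import bot, imaging, read_state gives the robot as it stands (bot), with the cameras (imaging) and the readings as plain functions.
- The arm moves only by the tool move_tool, called in YAML: its name, and indented under it one key for each argument. Schema: {"type":"object","properties":{"deltas":{"type":"array","items":{"type":"number"},"minItems":7,"maxItems":140},"only":{"type":"string"},"quiet":{"type":"boolean"},"lines":{"type":"string"}},"required":["deltas"],"additionalProperties":false}. deltas is one flat list of numbers that holds 1 to 20 rows one after another, with no inner brackets; each row has 7 numbers: dx, dy, dz in shares of 1000 mm (1.0 is 1000 mm), then a rotation vector rx, ry, rz in parts of the range, where 1.0 means 90 degrees, then the opening from 0.0 (shut) to 1.0 (fully open); each row is the pose to reach, as a shift and turn from the pose commanded when the call began, along the tool's axes at that moment; what a row does not reach only later rows make up. A row lasts 1/10 s, in which the tool goes at most 0.05 m and 8.59 degrees, less where a joint would pass 70% of its speed; a pose out of reach is approached as far as the arm can. The fingers move at their own pace and stop on an object; the grip force is fixed at half the most. Time passes only in rows, so rows that do not move let the fingers close. The tool returns the time, the measured TCP pose, the force, the opening and the grip force at its end. only (a regular expression) keeps the lines of the reply that match it, lines (a string "A,B") keeps lines A to B, and quiet returns only ok. Input that does not fit is refused with a message, and nothing moves.
- read_state(): the state, without advancing time (a new reading comes with each control period).
- imaging.capture(name): name is "side" or "top" or "wrist"; returns a dict with "color" (420x560x3 uint8, red, green, blue), "K" (3x3 intrinsics, pixels), "view" (4x4, takes a point from world to camera coordinates); the wrist camera has in their place "mount" (4x4, takes a point from camera to tool coordinates, whose origin is the TCP and whose axes are the flange's). Camera axes: x right, y up, looking along -z (the intrinsics and any distortion apply to the point x, -y, -z); pixel columns grow to the right and rows downward; lengths in m; the calibration is good to about 2 mm. The wrist camera is an equidistant fisheye: a pixel r from the principal point sees the ray r / f radians off the axis. A picture is of the moment at which its call begins: read the wrist's pose just before it. There is no depth.
- bot.hand_in(): hands the job in; it is judged then, once.
The state is a dict: "time_s": time; "joint_positions": joint angles; "qvel": joint speeds; "tau": joint torques, N m; "position": TCP position; "tcp_rot": TCP orientation; "force": force on the tool from outside, world axes, zero at the start; "moment": the same for the moment, N m; "opening": opening from 0.0 (shut) to 1.0 (fully open); "grasp_force": force on a finger pad.
Only numpy, scipy, OpenCV 4.12 (cv2) and the standard library are available. Lean on these libraries where they do the work, as an engineer would, in place of code of your own. Each camera call takes 0.05 s, during which the arm holds its last target. There are 200 camera calls.

## Task

Pack up the blue ingredient case: first fold the upright lime-green bottle cover on its left down flat over the bottles, then swing the open case lid down over it until it is fully shut, easing it down so that it does not slam. Only push with the fingertips from the outer sides: take hold of nothing, keep your fingers off the mirror inside the lid and off the foam under the cover. Do not shove or lift the case, and leave the bottles, jar and scale around it alone.

Things in the scene. Friction and masses are not known exactly. Their poses are not given: they have to be found in the camera images.
- case: Dark blue case, loose on the table, front (carry handle, 2 undone catches) to the robot. Origin: centre of its underside; own x to its back, away from the robot, y to its left, z up. 200 (x) x 270 (y) mm, rim 105 above the table. About 3 kg: stays put under pushes below 10 N. Bottles stand in its left half, tubs in its right, all below the rim. Handle sticks out 28 mm in front, 58 mm up.
- lid_hinge (a point): Middle of the lid's hinge line on the far rim: in the case's frame (100, 0, 105) mm. The line runs along the case's y.
- lid (a joint): Angle of the lid: 0 fully shut (its edge meets the rim), 1.57 standing upright, 1.8 furthest back. Starts open at 1.35 to 1.7. Stiff friction hinge: it stays at any angle where it is left; moving it takes about 2 to 7 N at 155 mm from the hinge.
- lid_edge (a point): Middle of the lid's free edge, on its outer face. The lid is a shell 200 (from the hinge) x 270 x 32 mm; its outer face is flat and plain, parallel to the hinge line and 32 mm outside it (137 mm above the table when shut). Upright, that face looks away from the robot and the edge is 305 mm above the table.
- mirror: Mirror 160 x 210 x 4 mm fixed on the inner face of the lid. Not to be touched. Origin: middle of its exposed face, 22 mm from the plane of the lid's rim.
- cover_hinge (a point): Middle of the bottle cover's hinge line: in the case's frame (-18, 118, 100) mm. The line runs along the case's x, just inside the left wall.
- cover (a joint): Angle of the bottle cover: 0 flat over the bottles, level with the rim; 1.57 upright; 1.85 leaning furthest out to the left. Starts at 1.45 to 1.8. Stiff hinge: stays where it is left; moving it takes 1 to 3 N at 85 mm from the hinge. While it stands, the lid strikes it and cannot shut.
- cover_edge (a point): Middle of the cover's free edge, on its outer face, 112 mm from the hinge. The cover is a lime-green plate 128 (along the hinge) x 112 x 4 mm with a lip 5 mm high along the free edge on the outer face. That face looks left (case +y) when the cover stands, and up when it lies (then 102 mm above the table).
- pad: Dark foam pad 104 x 84 x 8 mm under the cover (on its right-hand face while it stands). Not to be touched. Origin: its centre.
- amber_bottle: Loose amber bottle, 42 mm across, 105 mm tall, origin at the centre of its underside. Leave alone.
- white_jar: Loose white jar with green lid, 62 mm across, 55 mm tall, origin at the centre of its underside. Leave alone.
- yellow_bottle: Loose yellow bottle, 38 mm across, 95 mm tall, origin at the centre of its underside. Leave alone.
- scale: Loose black pocket scale with a steel pan, 75 x 125 x 21 mm, lying to the right of the case, origin at the centre of its underside. Leave alone.

How it is judged (in metres and radians):
On the way, in this order (a step that is already met when the one before it is completed fails the run):
1. the bottle cover lies flat while the lid is still open (value of joint cover below 0.05 rad and value of joint lid above 0.9 rad), for 0.2 s.
2. the lid is fully shut over the folded cover (value of joint lid below 0.03 rad and value of joint cover below 0.05 rad), for 0.2 s.
At the end, for the whole second after the job is handed in: The cover lies flat (joint below 0.05 rad) and the lid is shut over it (below 0.03 rad); the case stands within 30 mm of where it was, at rest; the bottles, jar and scale stand within 20 mm of where they were, not tipped (all of step 2 and linear speed of case below 0.02 m/s and distance of case from where it was at the start of the episode below 0.03 m and not (distance of amber_bottle from where it was at the start of the episode above 0.02 m) and not (angle between amber_bottle's own z axis and vertical above 0.3 rad) and not (distance of white_jar from where it was at the start of the episode above 0.02 m) and not (angle between white_jar's own z axis and vertical above 0.3 rad) and not (distance of yellow_bottle from where it was at the start of the episode above 0.02 m) and not (angle between yellow_bottle's own z axis and vertical above 0.3 rad) and not (distance of scale from where it was at the start of the episode above 0.02 m) and not (angle between scale's own z axis and vertical above 0.3 rad)); the robot touches nothing.
It fails at once if the case is shoved, tipped or lifted (more than 30 mm or 0.15 rad) (distance of case from where it was at the start of the episode above 0.03 m or angle between case's own z axis and vertical above 0.15 rad).
It fails at once if the lid slams (faster than 2 rad/s in the last 0.2 rad) (value of joint lid below 0.2 rad and velocity of joint lid below -2 rad/s).
It fails at once if the fingers touch the mirror inside the lid (over 1 N), as when taking hold of the lid (contact force between the fingers and mirror above 1 N).
It fails at once if the fingers touch the foam under the cover (over 1 N), as when taking hold of the cover (contact force between the fingers and pad above 1 N).
It fails at once if a bottle, the jar or the scale is moved over 20 mm, lifted or tipped (distance of any of amber_bottle, white_jar, yellow_bottle, scale from where it was at the start of the episode above 0.02 m or angle between any of amber_bottle, white_jar, yellow_bottle, scale's own z axis and vertical above 0.3 rad).
It also fails if it takes over 61 s, if anything falls off the work surface, if the arm or the gripper's body presses on something with over 40 N, if the wrist force passes 120 N, or if a joint passes its speed limit or range.

## Working session

There is one attempt and no reset: what is moved stays moved. The work goes in short steps, Python scripts to look and compute and a tool call to move; the robot and the scene stay as the last step left them, time stands still between calls to the robot, and variables do not carry over. Pictures are saved under pics/ and viewed, at most 10 in all, crops included, and the job is handed in when it is done.

```bash
ls; mkdir -p pics
```

Run:
```python
from rig import bot, imaging, read_state
import cv2,numpy as np
np.set_printoptions(precision=4,suppress=True)
s=read_state();print(s['time_s'],s['position'],s['tcp_rot'])
for n in("side","top"):
    c=imaging.capture(n);cv2.imwrite(f"pics/{n}0.png",c["color"][:,:,::-1]);np.savez(f"{n}.npz",K=c["K"],view=c["view"]);print(c["K"],c["view"], [k for k in c])
```

```text
pics
rig.py
0.0 [0.2067 0.589  0.2216] [[-0.9435  0.3314 -0.0011]
 [ 0.3314  0.9435 -0.0019]
 [ 0.0004 -0.0022 -1.    ]]
[[475.7265   0.     284.8278]
 [  0.     475.7265 210.5816]
 [  0.       0.       1.    ]] [[-0.9473 -0.3201 -0.0069  0.5114]
 [ 0.2174 -0.6588  0.7202 -0.1721]
 [-0.2351  0.6808  0.6937 -0.8685]
 [ 0.      0.      0.      1.    ]] ['color', 'K', 'view']
[[494.0402   0.     278.9014]
 [  0.     494.0402 213.1732]
 [  0.       0.       1.    ]] [[-0.0062 -1.      0.0057 -0.0051]
 [ 0.9937 -0.0055  0.1119 -0.5363]
 [-0.1119  0.0063  0.9937 -1.0128]
 [ 0.      0.      0.      1.    ]] ['color', 'K', 'view']
```

View pics/side0.png

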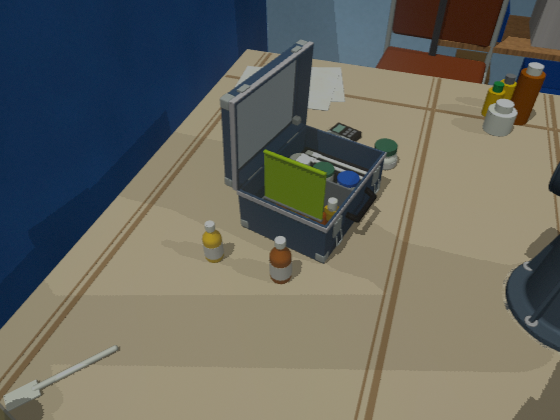

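View pics/top0.png

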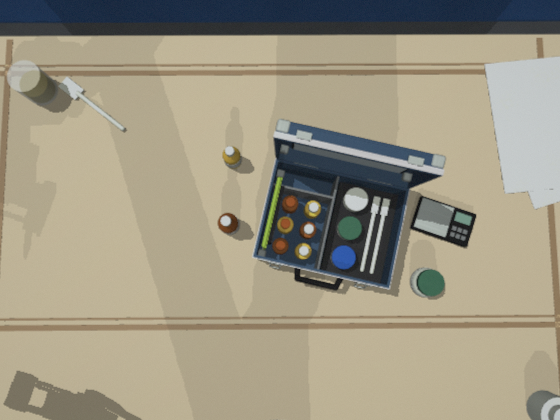

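Run:
```python
import cv2
a=cv2.imread("pics/top0.png")[110:300,210:450];cv2.imwrite("pics/topc.png",cv2.resize(a,None,fx=3.1,fy=3.1,interpolation=cv2.INTER_CUBIC))
a=cv2.imread("pics/side0.png")[40:290,190:410];cv2.imwrite("pics/sidec.png",cv2.resize(a,None,fx=2.4,fy=2.4,interpolation=cv2.INTER_CUBIC))
```

```text
(no output)
```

View pics/topc.png

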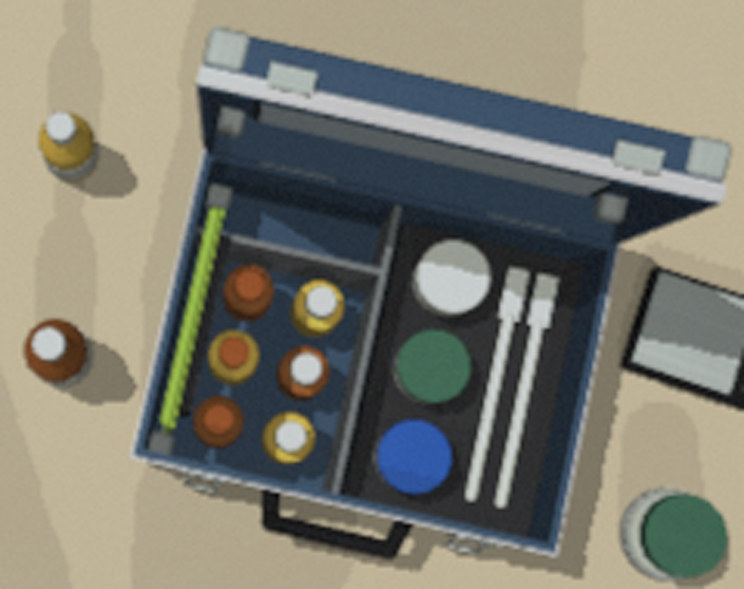

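View pics/sidec.png

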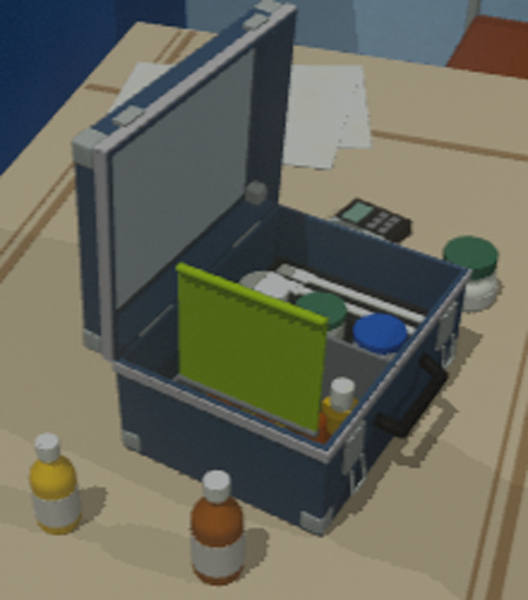

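Create fit.py:
```python
import numpy as np
from scipy.optimize import least_squares
np.set_printoptions(precision=4,suppress=True)
C={n:np.load(n+".npz") for n in("top","side")}
def proj(n,P):
    v=C[n]["view"];K=C[n]["K"];p=np.atleast_2d(P)@v[:3,:3].T+v[:3,3]
    return np.c_[K[0,2]+K[0,0]*p[:,0]/-p[:,2],K[1,2]-K[1,1]*p[:,1]/-p[:,2]]
def lid(d,y,t,a): return [.1-d*np.cos(a)+t*np.sin(a),y,.105+d*np.sin(a)+t*np.cos(a)]
def cov(x,d,t,c): return [x,.118-d*np.cos(c)+t*np.sin(c),.1+d*np.sin(c)+t*np.cos(c)]
def world(q,P):
    c,s=np.cos(q[2]),np.sin(q[2]);P=np.atleast_2d(P);return np.c_[q[0]+c*P[:,0]-s*P[:,1],q[1]+s*P[:,0]+c*P[:,1],P[:,2]]
```

Create f1.py:
```python
from fit import *
T=lambda u,v:(210+(u+.5)/3.1-.5,110+(v+.5)/3.1-.5)
S=lambda u,v:(190+(u+.5)/2.4-.5,40+(v+.5)/2.4-.5)
def model(q):
    a,c=q[3:5];L,F=.135,-.1
    M=[("top",T(137,455),[F,L,.105]),("top",T(557,551),[F,-L,.105]),
    ("side",S(330,452),[F,L,.105]),("side",S(467,268),[F,-L,.105]),("side",S(118,362),[.1,L,.105]),
    ("top",T(213,28),lid(.2,L,.032,a)),("top",T(733,142),lid(.2,-L,.032,a)),("top",T(198,80),lid(.2,L,0,a)),("top",T(722,200),lid(.2,-L,0,a)),
    ("side",S(105,147),lid(.2,L,0,a)),("side",S(77,140),lid(.2,L,.032,a)),("side",S(293,7),lid(.2,-L,0,a)),
    ("side",S(178,267),cov(.046,.112,.007,c)),("side",S(325,320),cov(-.082,.112,.007,c)),
    ("top",T(219,207),cov(.046,.112,.002,c)),("top",T(168,427),cov(-.082,.112,.002,c))]
    return np.array([proj(n,world(q,P))[0]-p for n,p,P in M])
r=least_squares(lambda q:model(q).ravel(),[.55,-.1,-.2,1.5,1.6],loss='soft_l1')
q=r.x;print(q,np.degrees(q[2]));print(model(q))
np.save("q.npy",q)
def onz(n,u,z):
    return least_squares(lambda p:proj(n,[p[0],p[1],z])[0]-u,[.5,0]).x
for nm,z,u in(("amber",.105,T(48,343)),("yellow",.095,T(61,126)),("jar",.055,T(684,535))): print(nm,onz("top",u,z))
```

```bash
python3 f1.py
```

```text
[ 0.5098 -0.1108 -0.2273  1.513   1.5227] -13.02306521457491
[[-1.0178  0.4595]
 [-0.0246  0.3356]
 [-0.1191 -1.7838]
 [ 1.2658 -1.1793]
 [-0.702  -1.7541]
 [-0.1318 -1.2114]
 [-0.318  -1.0797]
 [ 0.2615  1.5497]
 [-0.8792 -0.0439]
 [ 1.4295  1.3145]
 [-2.1108 -1.8127]
 [ 1.2596 -0.5382]
 [-0.9006 -1.2855]
 [ 0.3209 -0.0304]
 [-0.2732  0.1121]
 [-0.0625  0.3991]]
amber [0.5144 0.0973]
yellow [0.6564 0.0908]
jar [ 0.3905 -0.3149]
```

Create h.py:
```python
import sys
from rig import bot, imaging, read_state
from fit import *
q=np.load("q.npy");s=read_state();R=np.array(s['tcp_rot']);p=np.array(s['position'])
yc,ys=np.cos(q[2]),np.sin(q[2]);Rc=np.array([[yc,-ys,0],[ys,yc,0],[0,0,1]])
pc=Rc.T@(p-[q[0],q[1],0])
def to(t): return R.T@(world(q,t)[0]-p)   # shift in tool axes to reach case-frame point
```

Run:
```python
from h import *
print("tcp in case",pc)
for n,b in(("amber",[.5144,.0973]),("yel",[.6564,.0908]),("jar",[.3905,-.3149])): print(n,Rc.T@(np.array(b+[0])-[q[0],q[1],0]))
print("pre",to([-.03,.19,.20]))
from scipy.spatial.transform import Rotation as Ro
Rt=Rc@np.diag([-1,1,-1]);print("rot",Ro.from_matrix(R.T@Rt).as_rotvec(degrees=True))
for c in(1.5,1.25,1,.75,.5,.25,0): 
    P=np.array(cov(-.03,.085,.002,c))+[0,.015,0];print(c,P,"shift from pre",(P-[-.03,.19,.20])*[-1,1,-1])
```

```text
tcp in case [-0.453   0.6136  0.2217]
amber [-0.0424  0.2038  0.    ]
yel [0.0974 0.2294 0.    ]
jar [-0.0703 -0.2257  0.    ]
pre [-0.4671 -0.3743  0.0222]
rot [-0.1082 -0.0267 -6.3311]
1.5 [-0.03    0.129   0.1849] shift from pre [-0.     -0.061   0.0151]
1.25 [-0.03    0.1081  0.1813] shift from pre [-0.     -0.0819  0.0187]
1 [-0.03    0.0888  0.1726] shift from pre [-0.     -0.1012  0.0274]
0.75 [-0.03    0.0722  0.1594] shift from pre [-0.     -0.1178  0.0406]
0.5 [-0.03    0.0594  0.1425] shift from pre [-0.     -0.1306  0.0575]
0.25 [-0.03    0.0511  0.123 ] shift from pre [-0.     -0.1389  0.077 ]
0 [-0.03   0.048  0.102] shift from pre [-0.    -0.142  0.098]
```

The manual's scale: turns go in shares of 90 degrees. Converting my numbers, -6.3 degrees / 90 = -0.07.

move_tool:
  deltas: [-0.467, -0.374, 0.022, -0.0011, 0, -0.07, 0, -0.467, -0.374, 0.022, -0.0011, 0, -0.07, 0, -0.467, -0.374, 0.022, -0.0011, 0, -0.07, 0, -0.467, -0.374, 0.022, -0.0011, 0, -0.07, 0, -0.467, -0.374, 0.022, -0.0011, 0, -0.07, 0, -0.467, -0.374, 0.022, -0.0011, 0, -0.07, 0, -0.467, -0.374, 0.022, -0.0011, 0, -0.07, 0, -0.467, -0.374, 0.022, -0.0011, 0, -0.07, 0, -0.467, -0.374, 0.022, -0.0011, 0, -0.07, 0, -0.467, -0.374, 0.022, -0.0011, 0, -0.07, 0, -0.467, -0.374, 0.022, -0.0011, 0, -0.07, 0, -0.467, -0.374, 0.022, -0.0011, 0, -0.07, 0, -0.467, -0.374, 0.022, -0.0011, 0, -0.07, 0, -0.467, -0.374, 0.022, -0.0011, 0, -0.07, 0, -0.467, -0.374, 0.022, -0.0011, 0, -0.07, 0, -0.467, -0.374, 0.022, -0.0011, 0, -0.07, 0, -0.467, -0.374, 0.022, -0.0011, 0, -0.07, 0]

```text
time_s: 1.8
position: [0.523, 0.0833, 0.2006]
tcp_rot: [[-0.975, 0.224, 0.0], [0.224, 0.975, 0.002], [0.0, 0.002, -1.0]]
force: [-1.0, -0.2, -0.3]
opening: 0.004
grasp_force: 0.0
```

Run:
```python
from h import *
import cv2
print(pc,R)
print("to1.5",to([-.03,.129,.185]))
a=imaging.capture("side")["color"][40:290,150:430,::-1];cv2.imwrite("pics/s1.png",cv2.resize(a,None,fx=2.4,fy=2.4,interpolation=cv2.INTER_CUBIC))
```

```text
[-0.031   0.1921  0.2006] [[-0.9746  0.2237  0.0001]
 [ 0.2237  0.9746  0.0018]
 [ 0.0003  0.0018 -1.    ]]
to1.5 [-0.0009 -0.0631  0.0155]
```

View pics/s1.png

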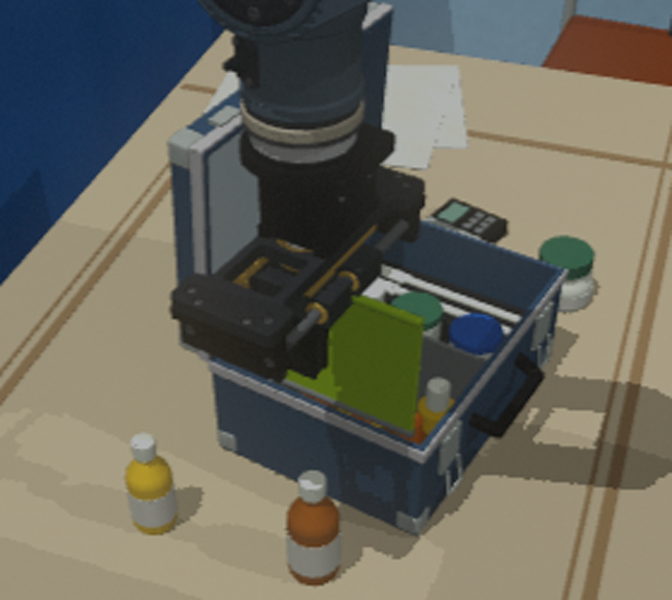

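move_tool:
  deltas: [0, -0.03, 0.008, 0, 0, 0, 0, 0, -0.05, 0.0155, 0, 0, 0, 0, 0, -0.063, 0.0155, 0, 0, 0, 0, 0, -0.074, 0.017, 0, 0, 0, 0, 0, -0.084, 0.019, 0, 0, 0, 0, 0, -0.094, 0.023, 0, 0, 0, 0, 0, -0.103, 0.028, 0, 0, 0, 0, 0, -0.112, 0.034, 0, 0, 0, 0, 0, -0.12, 0.041, 0, 0, 0, 0, 0, -0.127, 0.049, 0, 0, 0, 0, 0, -0.133, 0.058, 0, 0, 0, 0, 0, -0.138, 0.068, 0, 0, 0, 0, 0, -0.141, 0.078, 0, 0, 0, 0, 0, -0.143, 0.088, 0, 0, 0, 0, 0, -0.143, 0.094, 0, 0, 0, 0, 0, -0.143, 0.094, 0, 0, 0, 0]

```text
time_s: 3.45
position: [0.4906, -0.0567, 0.1051]
tcp_rot: [[-0.974, 0.226, -0.002], [0.226, 0.974, 0.003], [0.003, 0.002, -1.0]]
force: [-0.3, -0.1, 0.4]
opening: 0.008
grasp_force: 0.0
```

Run:
```python
from h import *
import cv2
print(pc)
a=imaging.capture("side")["color"][40:290,150:430,::-1];cv2.imwrite("pics/s2.png",cv2.resize(a,None,fx=2.4,fy=2.4,interpolation=cv2.INTER_CUBIC))
```

```text
[-0.031   0.0484  0.1051]
```

View pics/s2.png

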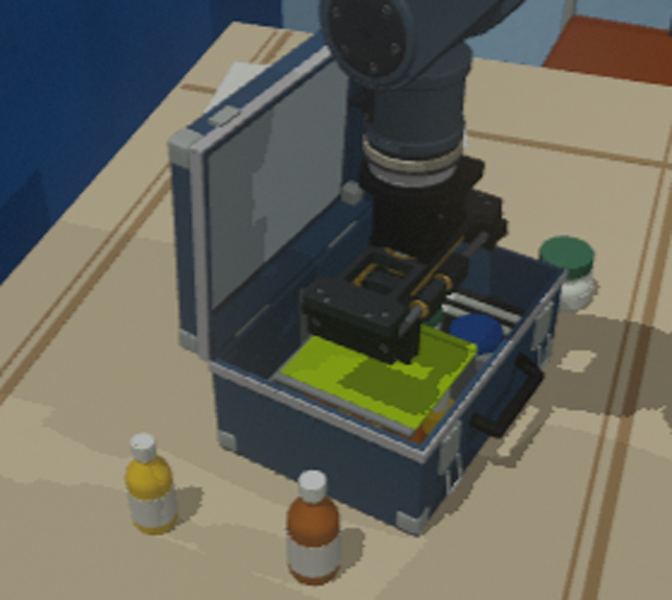

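Cover follows (now nearly flat, lime plate around (380,375)). Press in small steps.

move_tool:
  deltas: [0, 0, 0.001, 0, 0, 0, 0, 0, 0, 0.002, 0, 0, 0, 0, 0, 0, 0.003, 0, 0, 0, 0, 0, 0, 0.003, 0, 0, 0, 0]

```text
time_s: 3.9
position: [0.4916, -0.057, 0.1035]
tcp_rot: [[-0.974, 0.226, 0.001], [0.226, 0.974, 0.002], [-0.001, 0.002, -1.0]]
force: [0.5, 0.5, 0.5]
opening: 0.005
grasp_force: 0.1
```

move_tool:
  deltas: [0, 0, 0.001, 0, 0, 0, 0, 0, 0, 0.002, 0, 0, 0, 0, 0, 0, 0.002, 0, 0, 0, 0]

```text
time_s: 4.2
position: [0.4917, -0.057, 0.1023]
tcp_rot: [[-0.974, 0.226, 0.001], [0.226, 0.974, 0.002], [-0.001, 0.002, -1.0]]
force: [-2.0, -0.1, 8.3]
opening: 0.008
grasp_force: 4.3
```

move_tool:
  deltas: [0, 0, 0.001, 0, 0, 0, 0, 0, 0, 0.002, 0, 0, 0, 0, 0, 0, 0.002, 0, 0, 0, 0, 0, 0, 0.002, 0, 0, 0, 0]

```text
time_s: 4.6
position: [0.4917, -0.0571, 0.102]
tcp_rot: [[-0.974, 0.226, 0.002], [0.226, 0.974, 0.001], [-0.002, 0.001, -1.0]]
force: [-4.3, 1.5, 24.2]
opening: 0.007
grasp_force: 11.6
```

move_tool:
  deltas: [0, 0, -0.03, 0, 0, 0, 0, 0, 0, -0.08, 0, 0, 0, 0, 0, 0, -0.13, 0, 0, 0, 0, 0, 0, -0.18, 0, 0, 0, 0, 0, 0, -0.23, 0, 0, 0, 0, 0, 0, -0.27, 0, 0, 0, 0, 0, 0, -0.27, 0, 0, 0, 0]

```text
time_s: 5.3
position: [0.4944, -0.0586, 0.3757]
tcp_rot: [[-0.974, 0.226, 0.014], [0.226, 0.974, -0.003], [-0.014, -0.0, -1.0]]
force: [0.0, -0.3, -0.2]
opening: 0.006
grasp_force: 0.0
```

Run:
```python
from h import *
import cv2
print(pc, R[:,2]); print(read_state()['joint_positions'])
c=imaging.capture("side");a=c["color"][40:290,150:430,::-1];b=imaging.capture("top")["color"][110:300,210:450,::-1]
cv2.imwrite("pics/s3.png",np.vstack([cv2.resize(a,(336,300)),cv2.resize(b,(336,266))]))
cv2.imwrite("pics/s3a.png",cv2.resize(a,None,fx=2.4,fy=2.4,interpolation=cv2.INTER_CUBIC))
def shift(P): return (np.array(P)-pc)*[-1,1,-1]
for a in(1.51,1.3,1.1,.9,.7,.5,.3,.1,0): print(a,np.array(lid(.16,-.0,.032,a)))
```

```text
[-0.0268  0.0474  0.3757] [ 0.0138 -0.0032 -0.9999]
[-19.6984  10.8177  87.6623   0.0944  80.7117 -96.6708]
1.51 [ 0.1222 -0.      0.2666]
1.3 [ 0.088  -0.      0.2677]
1.1 [ 0.0559 -0.      0.2621]
0.9 [ 0.0256 -0.      0.2502]
0.7 [-0.0018 -0.      0.2325]
0.5 [-0.0251 -0.      0.2098]
0.3 [-0.0434 -0.      0.1829]
0.1 [-0.056  -0.      0.1528]
0 [-0.06  -0.     0.137]
```

View pics/s3a.png

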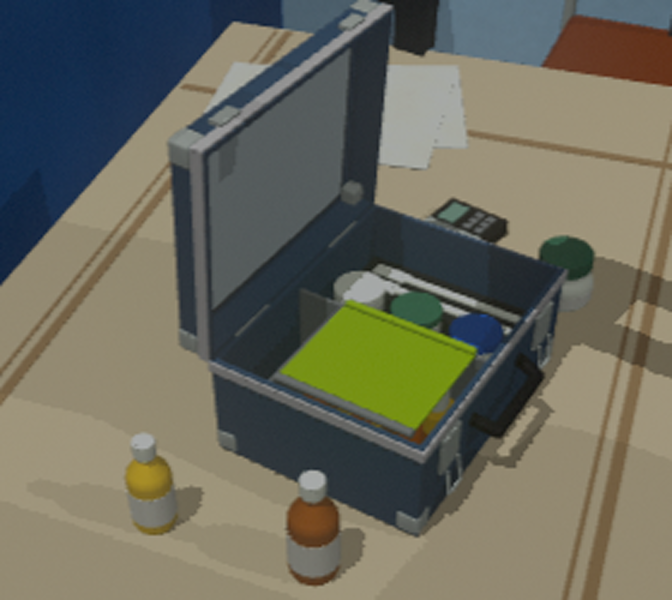

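move_tool:
  deltas: [-0.05, -0.01, 0, 0, 0, 0, 0, -0.1, -0.02, 0, 0, 0, 0, 0, -0.15, -0.04, 0, 0, 0, 0, 0, -0.2, -0.047, 0, 0, 0, 0, 0, -0.217, -0.047, 0, 0, 0, 0, 0, -0.217, -0.047, 0, 0, 0, 0, 0, -0.217, -0.047, 0.03, 0, 0, 0, 0, -0.217, -0.047, 0.07, 0, 0, 0, 0, -0.217, -0.047, 0.1, 0, 0, 0, 0, -0.217, -0.047, 0.112, 0, 0, 0, 0, -0.217, -0.047, 0.112, 0, 0, 0, 0, -0.217, -0.047, 0.112, 0, 0, 0, 0]

```text
time_s: 6.6
position: [0.6924, -0.1522, 0.2583]
tcp_rot: [[-0.974, 0.226, 0.002], [0.226, 0.974, 0.001], [-0.001, 0.001, -1.0]]
force: [0.1, -0.2, -0.1]
opening: 0.003
grasp_force: 0.0
```

Run:
```python
from h import *
print(pc, R[:,2])
for a in np.r_[1.5:-.01:-.1]:
    print(round(a,2),(np.array(lid(.16,0,.032,a))+[.0095,0,0]-pc)*[-1,1,-1])
```

```text
[0.1872 0.0009 0.2583] [ 0.0017  0.0011 -1.    ]
1.5 [ 0.0571 -0.0009 -0.0085]
1.4 [ 0.0734 -0.0009 -0.0098]
1.3 [ 0.0897 -0.0009 -0.0094]
1.2 [ 0.1059 -0.0009 -0.0074]
1.1 [ 0.1218 -0.0009 -0.0038]
1.0 [ 0.1372 -0.0009  0.0014]
0.9 [ 0.1521 -0.0009  0.0081]
0.8 [ 0.1662 -0.0009  0.0163]
0.7 [ 0.1795 -0.0009  0.0258]
0.6 [ 0.1917 -0.0009  0.0366]
0.5 [ 0.2028 -0.0009  0.0486]
0.4 [ 0.2126 -0.0009  0.0616]
0.3 [ 0.2211 -0.0009  0.0755]
0.2 [ 0.2282 -0.0009  0.0902]
0.1 [ 0.2337 -0.0009  0.1055]
-0.0 [ 0.2377 -0.0009  0.1213]
```

move_tool:
  deltas: [0.03, 0, -0.004, 0, 0, 0, 0, 0.05, 0, -0.0085, 0, 0, 0, 0, 0.057, 0, -0.0085, 0, 0, 0, 0, 0.065, 0, -0.009, 0, 0, 0, 0, 0.073, 0, -0.0098, 0, 0, 0, 0, 0.081, 0, -0.0098, 0, 0, 0, 0, 0.09, 0, -0.0094, 0, 0, 0, 0, 0.098, 0, -0.0085, 0, 0, 0, 0, 0.106, 0, -0.0074, 0, 0, 0, 0, 0.114, 0, -0.0057, 0, 0, 0, 0, 0.122, 0, -0.0038, 0, 0, 0, 0, 0.13, 0, -0.0013, 0, 0, 0, 0, 0.137, 0, 0.0014, 0, 0, 0, 0, 0.145, 0, 0.0046, 0, 0, 0, 0, 0.152, 0, 0.008, 0, 0, 0, 0, 0.159, 0, 0.012, 0, 0, 0, 0, 0.166, 0, 0.0163, 0, 0, 0, 0, 0.166, 0, 0.0163, 0, 0, 0, 0]

```text
time_s: 8.4
position: [0.5282, -0.1141, 0.2397]
tcp_rot: [[-0.974, 0.226, -0.004], [0.226, 0.974, 0.003], [0.004, 0.002, -1.0]]
force: [0.1, -0.2, 0.4]
opening: 0.006
grasp_force: 0.3
```

Run:
```python
from h import *
import cv2
print(pc, R[:,2])
for a in np.r_[.8:-.01:-.1]:
    print(round(a,2),(np.array(lid(.16,0,.032,a))+[.0095,0,0]-pc)*[-1,1,-1])
a=imaging.capture("side")["color"][40:290,150:430,::-1];cv2.imwrite("pics/s4.png",cv2.resize(a,None,fx=2.4,fy=2.4,interpolation=cv2.INTER_CUBIC))
```

```text
[0.0187 0.0009 0.2397] [-0.0038  0.0027 -1.    ]
0.8 [-0.0023 -0.0009 -0.0023]
0.7 [ 0.0109 -0.0009  0.0072]
0.6 [ 0.0231 -0.0009  0.018 ]
0.5 [ 0.0342 -0.0009  0.0299]
0.4 [ 0.0441 -0.0009  0.043 ]
0.3 [ 0.0526 -0.0009  0.0569]
0.2 [ 0.0596 -0.0009  0.0716]
0.1 [ 0.0652 -0.0009  0.0869]
0.0 [ 0.0692 -0.0009  0.1027]
```

View pics/s4.png

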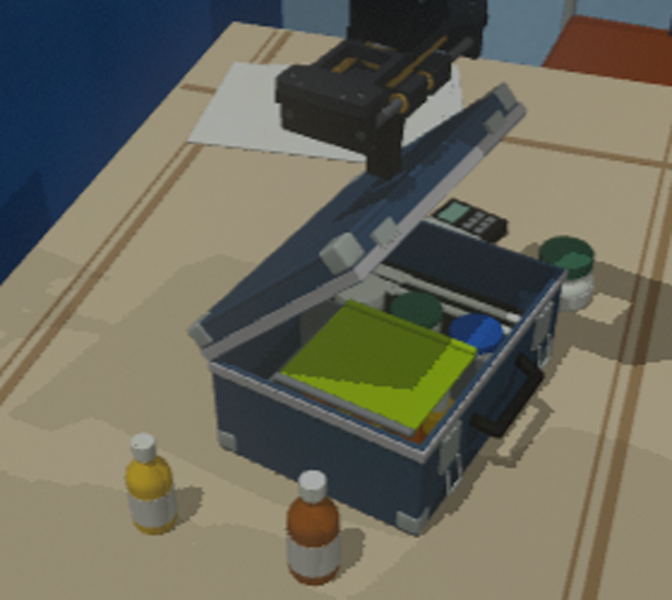

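The lid is following at about 0.8 rad, the tip on its outer face near (385,170), and the cover still flat. Continue at about 0.5 rad/s.

move_tool:
  deltas: [0.004, 0, 0.002, 0, 0, 0, 0, 0.011, 0, 0.007, 0, 0, 0, 0, 0.017, 0, 0.0125, 0, 0, 0, 0, 0.023, 0, 0.018, 0, 0, 0, 0, 0.029, 0, 0.024, 0, 0, 0, 0, 0.034, 0, 0.03, 0, 0, 0, 0, 0.039, 0, 0.0365, 0, 0, 0, 0, 0.044, 0, 0.043, 0, 0, 0, 0, 0.0485, 0, 0.05, 0, 0, 0, 0, 0.0525, 0, 0.057, 0, 0, 0, 0, 0.056, 0, 0.064, 0, 0, 0, 0, 0.0595, 0, 0.0715, 0, 0, 0, 0, 0.0625, 0, 0.079, 0, 0, 0, 0, 0.065, 0, 0.087, 0, 0, 0, 0, 0.067, 0, 0.093, 0, 0, 0, 0, 0.069, 0, 0.098, 0, 0, 0, 0, 0.069, 0, 0.1, 0, 0, 0, 0, 0.069, 0, 0.102, 0, 0, 0, 0, 0.069, 0, 0.104, 0, 0, 0, 0, 0.069, 0, 0.104, 0, 0, 0, 0]

```text
time_s: 10.45
position: [0.4626, -0.0986, 0.1374]
tcp_rot: [[-0.974, 0.226, -0.001], [0.226, 0.974, 0.002], [0.001, 0.002, -1.0]]
force: [-2.9, 0.8, 7.1]
opening: 0.009
grasp_force: 3.3
```

move_tool:
  deltas: [0, 0, 0.001, 0, 0, 0, 0, 0, 0, 0.002, 0, 0, 0, 0, 0, 0, 0.002, 0, 0, 0, 0]

```text
time_s: 10.75
position: [0.4626, -0.0986, 0.1372]
tcp_rot: [[-0.974, 0.225, -0.0], [0.225, 0.974, 0.002], [0.001, 0.001, -1.0]]
force: [-4.8, 1.4, 21.6]
opening: 0.006
grasp_force: 11.3
```

Force rises without travel at z = 0.137: shut. Retract and check.

move_tool:
  deltas: [0, 0, 0.001, 0, 0, 0, 0, 0, 0, 0.001, 0, 0, 0, 0, 0, 0, -0.02, 0, 0, 0, 0, 0, 0, -0.06, 0, 0, 0, 0, 0, 0, -0.11, 0, 0, 0, 0, 0, 0, -0.16, 0, 0, 0, 0, 0, 0, -0.2, 0, 0, 0, 0, 0, 0, -0.2, 0, 0, 0, 0, 0, 0, -0.2, 0, 0, 0, 0, 0, 0, -0.2, 0, 0, 0, 0, 0, 0, -0.2, 0, 0, 0, 0]

```text
time_s: 11.85
position: [0.4622, -0.0987, 0.3331]
tcp_rot: [[-0.974, 0.226, -0.003], [0.226, 0.974, 0.004], [0.004, 0.003, -1.0]]
force: [-0.5, 0.5, -0.8]
opening: 0.006
grasp_force: 0.0
```

Run:
```python
from h import *
import cv2
a=imaging.capture("side")["color"][40:290,150:430,::-1];cv2.imwrite("pics/s5.png",cv2.resize(a,None,fx=2.4,fy=2.4,interpolation=cv2.INTER_CUBIC))
```

```text
(no output)
```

View pics/s5.png

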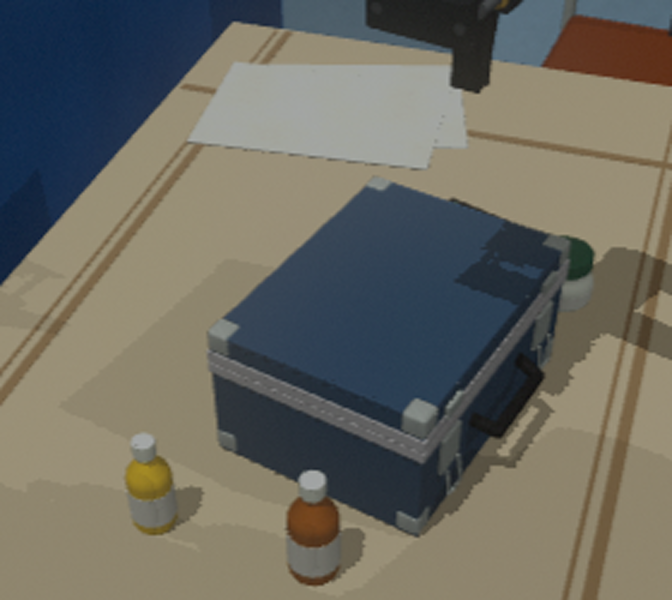

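The lid is fully shut: its rim meets the case rim from (212,362) to (425,448). The case and bottles have not moved.

```bash
python3 -c "from rig import bot, imaging, read_state; print(bot.hand_in())"
```

```text
the job is handed in; nothing more can be done
None
```

I folded the cover flat, then eased the lid fully shut over it, and handed the job in at about 12 s; the final picture shows the case and bottles where they were and the arm clear, but the hand-in returned no verdict.

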